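# Close the balance's draft shield and tare it

## Task

The laboratory balance has been standing open to air, with a stoppered weighing jar on its pan. Using only the fingertips, and never pinching the grips, push its three glass panels (left door, right door and top panel) forward until all are fully shut, then press the wide tare bar below the display right down and let it go. Press no other key, and leave the jar and everything else on the bench alone.

Things in the scene. Friction and masses are not known exactly. Their poses are not given: they have to be found in the camera images.
- balance: white laboratory balance, 330 mm deep (x), 210 wide (y), fixed on the bench, turned up to 0.3 rad. Origin: centre of its underside. x points from its front (keys, display, towards the robot) to its rear, y to its left seen from the front, z up. Key panel 50 mm high in front; behind x = -40 mm a glass chamber to x = 163 mm, 204 mm wide, 250 mm high, with fixed front glass and three sliding glass panels
- door_left (a joint): how far the left glass door (the balance's +y side) stands open, m: 0 fully shut against its front stop, 0.13 fully open. It is pushed along the balance's x axis, towards the front (-x) to shut; drag about 1.5 N; it stays where it is left. The rail above it is flush with the glass, its top 28 mm above point grip_left; an open door sticks out behind the chamber
- door_right (a joint): the same for the right glass door (balance's -y side)
- door_top (a joint): the same for the glass top panel, which slides level in the roof of the chamber
- grip_left (a point): middle of the rear face of the left glass door's finger grip, an upright grey bar outside the door at its top front corner (its upper end passes the flush rail). The grip is 16 mm thick front to back (all ahead of this point), 62 mm tall (31 up and down), and stands 30 mm out sideways from the glass (15 mm either side of the point). Behind it the glass is smooth. Moves with the door. Axes as the balance's
- grip_right (a point): middle of the rear face of the right glass door's finger grip, an upright grey bar outside the door at its top front corner (its upper end passes the flush rail). The grip is 16 mm thick front to back (all ahead of this point), 62 mm tall (31 up and down), and stands 30 mm out sideways from the glass (15 mm either side of the point). Behind it the glass is smooth. Moves with the door. Axes as the balance's
- grip_top (a point): middle of the rear face of the top panel's finger grip, a grey ridge standing on the panel's front edge: 124 mm wide across the balance, 16 mm thick front to back (all ahead of this point), 22 mm high (11 mm above and below the point; the glass surface is 11 mm under the point). Behind it the glass is smooth. Moves with the panel. Axes as the balance's
- tare_bar (a joint): how far the tare bar is pressed down, in m: 0 up, 0.004 fully down; a spring returns it (about 1.2 N to start it, 4 N to press it fully). It counts as pressed beyond 0.0025
- tare_top (a point): centre of the top of the tare bar: the wide white bar key, 64 mm wide (across the balance) and 22 mm deep, in the middle of the key panel at the balance's front, below the display; its top is 6 mm above the panel. The chamber's front glass stands 99 mm behind this point
- key1 (a joint): how far a small round key (15 mm across, 5 mm proud, left of the tare bar, its centre 83 mm from the bar's centre) is pressed, in m, 0 to 0.004; to be left alone
- key2 (a joint): how far a small round key (15 mm across, 5 mm proud, left of the tare bar, its centre 60 mm from the bar's centre) is pressed, in m, 0 to 0.004; to be left alone
- key3 (a joint): how far a small round key (15 mm across, 5 mm proud, right of the tare bar, its centre 60 mm from the bar's centre) is pressed, in m, 0 to 0.004; to be left alone
- key4 (a joint): how far a small round key (15 mm across, 5 mm proud, right of the tare bar, its centre 83 mm from the bar's centre) is pressed, in m, 0 to 0.004; to be left alone
- jar: a small stoppered glass weighing jar, 46 mm across, 58 mm tall, standing on the round steel pan inside the chamber; origin at the centre of its underside; to be left alone
- beaker: an empty glass beaker, 76 mm across, 95 mm tall, on the bench just left of the balance; origin at the centre of its underside; to be left alone
- weight: a steel calibration weight with a knob, 32 mm across, 52 mm tall, on the bench just right of the balance; origin at the centre of its underside; to be left alone
- spatula: a thin steel spatula, 180 mm long, lying on the bench right of the balance's front; origin at its middle; to be left alone
- brush: a balance brush with a wooden handle, 165 mm long, lying on the bench left of the balance's front; origin near its middle; to be left alone
- amber: a brown glass bottle, 70 mm across, 160 mm tall, on the bench well right of the balance; origin at the centre of its underside; to be left alone
- wash: a white wash bottle with a red cap and spout, 72 mm across, 210 mm tall, on the bench well right of the balance; origin at the centre of its underside; to be left alone
- cylinder100: a glass measuring cylinder on a round foot, 64 mm across the foot, 240 mm tall, on the bench behind the brown bottle; origin at the centre of its underside; to be left alone

How it is judged:
By the outcome, as a careful person would: the job done as asked, in the order asked, and still so for the second after the job is handed in, with the robot touching nothing.
It also fails if it takes over 58 s, if anything falls off the work surface, if the arm or the gripper's body presses on something with over 40 N, if the wrist force passes 120 N, or if a joint passes its speed limit or range.

## Robot

A 6-joint arm with a two-finger parallel gripper is mounted at the origin on the work surface. World frame = base frame: x ahead of the robot, y to its left, z up, the work surface at z = 0. Lengths are in m, angles in rad, forces in N, time in s.
With the tool pointing down it reaches from about 0.3 to 0.875 m from the base axis. Payload 6.4 kg.
Tool frame: the origin (TCP) lies at the very end of the fingers, on their centre line; the grasp point (between the pads) lies 19 mm behind it; z points along the fingers, y is the line along which they close (so a half turn about z gives the same grasp; the last joint's range is limited). The gripper opens to 85 mm and grips with 20 to 120 N. Pads are 22 mm wide; open, the fingers measure 114 mm over their backs; the gripper's body (76 mm by 85 mm) begins 54 mm behind the grasp point. The pads swing forward as they close: fully open they stand 13 mm farther back than shut.
Start: joints at [-1.317, 0.181, 1.607, -0, 1.354, -0.206], TCP at [0.255, -0.515, 0.231] pointing down, gripper open.
Joint ranges: [-2.99, 2.99], [-0.89, 2.07], [0.3, 2.58], [-1.14, 4.28], [0, 2.63], [-3.12, 3.12]. Speed limits (rad/s): [2.57, 2.57, 3.01, 3.14, 3.14, 3.14].

## Interface

Orientations are given as a unit quaternion [w, x, y, z].
In Python, from bench import telemetry, camera, ctrl, spotter gives the robot as it stands.
- The arm moves only by the tool send_rows, never from a script. Its argument "series" is a list of rows, each a list of 3 entries, a list of its own where there are three numbers: the turn, a rotation vector about the world's x, y, z in degrees, then the shift along the world's x, y, z in mm, then the closure, from -1 (fully open) to 1 (shut), so that 0 is half open. In form: [[[rx, ry, rz], [dx, dy, dz], gripper], ...]. A call has 1 to 10 rows; each row is the pose to reach, as a shift and turn from the pose commanded when the call began; what a row does not reach only later rows make up. A row lasts 1/8 s, in which the tool goes at most 62.5 mm and 10.7 degrees, less where a joint would pass 70% of its speed; a pose out of reach is approached as far as the arm can. A call with a gripper value outside its range is refused whole. The fingers move at their own pace and stop on an object; the grip force is fixed at half the most. Time passes only in rows, so rows that repeat a pose let the fingers close. It gives the time, the measured TCP pose, the force, the opening and the grip force at its end, in the units of the state.
- telemetry.get_obs(): the state, without advancing time (a new reading comes with each control period).
- camera(name): name is "scene" or "top" or "wrist"; returns a dict with "pixels" (400x640x3 uint8, red, green, blue), "camera_matrix" (3x3 intrinsics, pixels), "xyz" and "orientation" of the camera in the world. Camera axes: x right, y up, looking along -z (the intrinsics and any distortion apply to the point x, -y, -z); pixel columns grow to the right and rows downward; lengths in m; the calibration is good to about 2 mm. The wrist camera is an equidistant fisheye: a pixel r from the principal point sees the ray r / f radians off the axis. A picture is of the moment at which its call begins. There is no depth.
- ctrl.hand_in(): hands the job in; it is judged then, once.
Trained networks look in the newest picture that a camera, given by its name, has taken for a name from the list of things; names that differ only in an ending like _2 or _b are one class to them, and where a whole thing is asked for, a point or a joint stands for the part that bears it (a point fixed in the world has none). Each returns a list of dicts, best first, with "conf" (0 to 1); they miss things now and then, are a little off and sometimes report something else, mostly with a low value. They report only what shows in the picture. A call takes as long as a camera call.
- spotter.boxes_of(thing, camera): "xyz" ([x, y, z] in m, in world coordinates, good to about 4 mm: the middle of the surface that is visible of it).
- spotter.landmark_of(thing, camera): "xyz" ([x, y, z] in m, in world coordinates, good to about 4 mm: a listed point, or the origin of a listed thing).
The state is a dict: "time_s": time; "q": joint angles; "dq": joint speeds; "joint_efforts": joint torques, N m; "eef_pos": TCP position; "eef_rot": TCP orientation; "wrist_force": force on the tool from outside, world axes, zero at the start; "torque": the same for the moment, N m; "opening": opening from 0.0 (shut) to 1.0 (fully open); "grasp_force": force on a finger pad.
Only numpy, scipy, OpenCV 4.12 (cv2) and the standard library are available. Lean on these libraries where they do the work, as an engineer would, in place of code of your own. Each camera call takes 0.05 s, during which the arm holds its last target. There are 200 camera calls.

## Working session

There is one attempt and no reset: what is moved stays moved. The work goes in short steps, Python scripts to look and compute and a tool call to move; the robot and the scene stay as the last step left them, time stands still between calls to the robot, and variables do not carry over. Pictures are saved under pics/ and viewed, at most 11 in all, crops included, and the job is handed in when it is done.

Besides the shell and the picture viewer there is one more tool, called as name(argument=value, ...), one argument or row to a line, values as JSON. send_rows: Moves the arm, as the interface text tells. Its arguments: {"type":"object","properties":{"series":{"type":"array","items":{"type":"array"}}},"required":["series"]}

```bash
mkdir -p pics; python3 - <<'E'
from bench import telemetry, camera, ctrl, spotter
import cv2, numpy as np
for c in ("scene","top"):
    p=camera(c); cv2.imwrite(f"pics/{c}0.png",p["pixels"][:,:,::-1]); print(c,p["xyz"],p["orientation"])
    for n in ("grip_left","grip_right","grip_top","tare_top","balance","jar","beaker","weight","amber","wash","cylinder100"):
        print(n,[(np.round(d["xyz"],3).tolist(),round(d["conf"],2)) for d in spotter.landmark_of(n,c)[:2]])
o=telemetry.get_obs(); print(o)
E
```

```text
scene [0.43379672 0.30864973 1.48118748] [-0.11648057 -0.0174549   0.15984651  0.98009015]
grip_left [([0.65, 0.16, 0.222], 0.85), ([0.586, 0.054, 0.0], 0.68)]
grip_right [([0.615, -0.068, 0.226], 0.76)]
grip_top [([0.654, 0.04, 0.256], 0.55), ([0.5, 0.251, -0.002], 0.38)]
tare_top [([0.45, 0.075, 0.056], 0.65)]
balance [([0.583, 0.054, -0.003], 0.64)]
jar [([0.405, -0.102, -0.0], 0.71), ([0.642, 0.044, 0.081], 0.57)]
beaker [([0.696, 0.226, -0.001], 0.95), ([0.638, -0.422, -0.005], 0.66)]
weight [([0.614, -0.116, 0.001], 0.57)]
amber [([0.509, -0.37, -0.001], 0.91)]
wash [([0.399, -0.486, 0.002], 0.95), ([0.509, -0.37, 0.002], 0.25)]
cylinder100 [([0.639, -0.421, -0.002], 0.94), ([0.4, -0.488, 0.001], 0.34)]
top [ 0.36876597 -0.097384    1.20230848] [ 0.71368693  0.04992055 -0.0616559  -0.69595794]
grip_left [([0.651, 0.155, 0.22], 0.63), ([0.586, 0.049, -0.003], 0.19)]
grip_right [([0.614, -0.069, 0.218], 0.73), ([0.508, -0.373, 0.001], 0.32)]
grip_top [([0.649, 0.038, 0.262], 0.63)]
tare_top [([0.446, 0.066, 0.055], 0.48)]
balance [([0.59, 0.048, 0.002], 0.79)]
jar [([0.641, 0.043
[... 304 characters left out ...]
, 0.6)]
{'time_s': 1.2, 'q': array([-1.31729678e+00,  1.80812692e-01,  1.60699804e+00,  6.38306520e-06,
        1.35379641e+00, -2.06299392e-01]), 'dq': array([-0.00072195,  0.00093618, -0.0002169 ,  0.00044208,  0.00039147,
       -0.00049095]), 'joint_efforts': array([ 2.25958743e-04, -4.44858205e+01, -3.51678658e+01, -3.32974023e-04,
        7.11130106e-04,  2.07450125e-05]), 'eef_pos': array([ 0.25518836, -0.51528801,  0.23128226]), 'eef_rot': array([-7.31615800e-06,  9.73689466e-01,  2.27878969e-01,  2.94485324e-06]), 'wrist_force': array([ 0.63703061,  0.07494086, -0.64214811]), 'torque': array([-0.05203791, -0.00726693,  0.02266786]), 'grasp_force': 0.0, 'opening': 0.9991751686372952}
```

View pics/scene0.png

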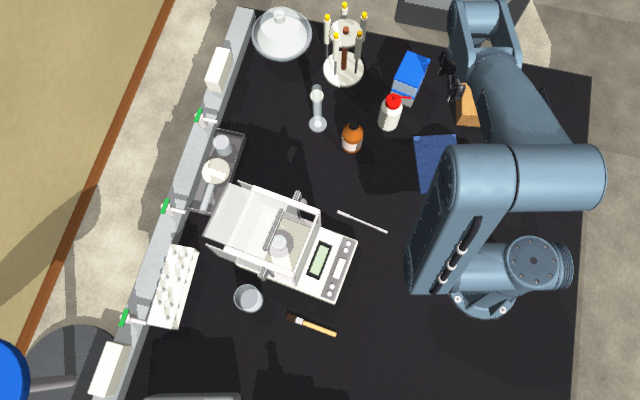

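View pics/top0.png

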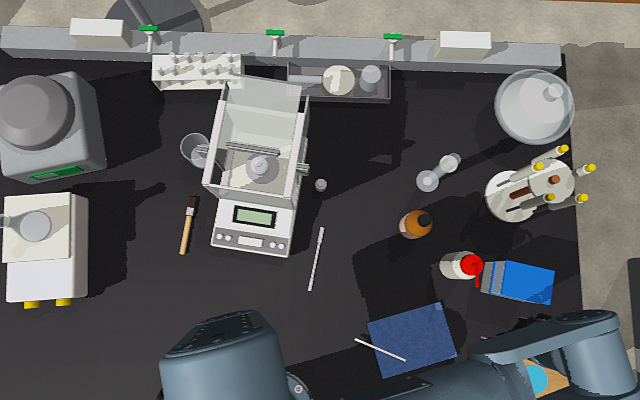

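The pictures show the balance at about (0.59, 0.05) in the world, turned about -8°. All three panels are part open: top grip near px (252,150) and side grips near (203,160) and (303,168) in the top view. I'll raise the arm, shut the fingers and go above the chamber.

send_rows(
  series=[
    [[0, 0, 0], [0, 0, 60], 1],
    [[0, 0, 0], [0, 0, 120], 1],
    [[0, 0, 0], [0, 0, 170], 1],
    [[0, 0, 10], [40, 55, 170], 1],
    [[0, 0, 20], [80, 110, 170], 1],
    [[0, 0, 30], [115, 160, 170], 1],
    [[0, 0, 40], [150, 210, 170], 1],
    [[0, 0, 50], [185, 260, 170], 1],
    [[0, 0, 56], [220, 310, 170], 1],
    [[0, 0, 56], [255, 360, 170], 1],
  ],
)

```text
time_s: 2.45
eef_pos: [0.509, -0.1565, 0.4016]
eef_rot: [0.0, 0.752, 0.659, 0.0]
wrist_force: [1.2, -0.7, 0.1]
opening: -0.001
grasp_force: 0.0
```

send_rows(
  series=[
    [[0, 0, 0], [40, 55, 0], 1],
    [[0, 0, 0], [80, 110, 0], 1],
    [[0, 0, 0], [115, 160, 0], 1],
    [[0, 0, 0], [145, 205, 0], 1],
    [[0, 0, 0], [145, 205, 0], 1],
    [[0, 0, 0], [145, 205, 0], 1],
  ],
)

```text
time_s: 3.2
eef_pos: [0.6529, 0.0467, 0.4008]
eef_rot: [-0.0, 0.753, 0.659, -0.001]
wrist_force: [0.5, -0.4, 0.7]
opening: -0.002
grasp_force: 0.0
```

```bash
python3 - <<'E'
from bench import telemetry, camera, ctrl, spotter
import cv2, numpy as np
from scipy.spatial.transform import Rotation as R
p=camera("wrist"); cv2.imwrite("pics/w1.png",p["pixels"][:,:,::-1]); print(p["xyz"],p["orientation"])
for c in("wrist","top","scene"):
  if c!="wrist": camera(c)
  print(c)
  for n in ("grip_left","grip_right","grip_top","tare_top","balance","key1","key4","jar"):
    print(n,[(np.round(d["xyz"],4).tolist(),round(d["conf"],2)) for d in spotter.landmark_of(n,c)[:2]])
o=telemetry.get_obs(); print(o["time_s"],o["eef_pos"],R.from_quat(o["eef_rot"],scalar_first=True).as_matrix(),o["opening"],o["wrist_force"])
E
```

```text
[0.66388704 0.12605503 0.54421218] [ 0.98501118 -0.15894327  0.01083917 -0.0661251 ]
wrist
grip_left [([0.6496, 0.162, 0.2231], 0.88), ([0.6429, 0.0435, 0.0804], 0.46)]
grip_right [([0.6918, 0.2232, 0.0037], 0.71)]
grip_top [([0.6479, 0.0419, 0.2606], 0.66), ([0.6938, 0.2215, -0.0003], 0.51)]
tare_top []
balance [([0.5838, 0.0512, -0.0021], 0.79)]Traceback (most recent call last):
  File "<stdin>", line 9, in <module>
ValueError: it knows: amber, balance, beaker, brush, cylinder, grip_left, grip_right, grip_top, jar, spatula, tare_top, wash, weight
```

View pics/w1.png

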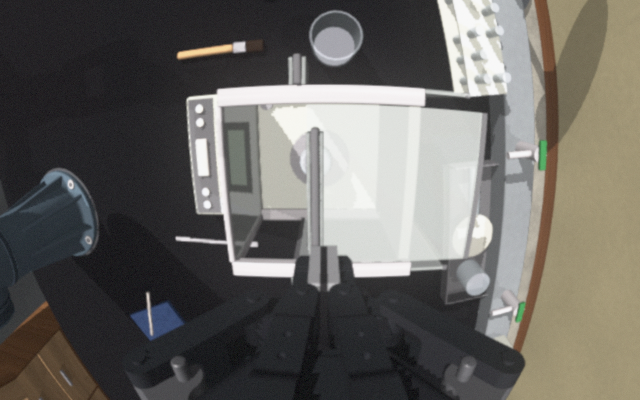

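The wrist view shows the top ridge at px (315,130-250) and the left grip at (297,70); both agree with the networks. I'll shut the top panel first, lowering behind its ridge.

send_rows(
  series=[
    [[0, 0, 0], [40, -13, 0], 1],
    [[0, 0, 0], [40, -13, -50], 1],
    [[0, 0, 0], [40, -13, -100], 1],
    [[0, 0, 0], [40, -13, -130], 1],
    [[0, 0, 0], [40, -13, -143], 1],
    [[0, 0, 0], [40, -13, -143], 1],
  ],
)

```text
time_s: 4.25
eef_pos: [0.6929, 0.0333, 0.2583]
eef_rot: [-0.0, 0.753, 0.658, -0.0]
wrist_force: [-0.8, -0.2, 0.0]
opening: -0.002
grasp_force: 0.0
```

send_rows(
  series=[
    [[0, 0, 0], [-10, 1, 0], 1],
    [[0, 0, 0], [-20, 3, 0], 1],
    [[0, 0, 0], [-28, 4, 0], 1],
    [[0, 0, 0], [-36, 5, 0], 1],
    [[0, 0, 0], [-44, 6, 0], 1],
    [[0, 0, 0], [-52, 7, 0], 1],
    [[0, 0, 0], [-60, 8, 0], 1],
  ],
)

```text
time_s: 5.12
eef_pos: [0.6328, 0.0418, 0.2588]
eef_rot: [0.0, 0.753, 0.658, 0.0]
wrist_force: [2.1, 0.7, 3.1]
opening: -0.001
grasp_force: 1.5
```

send_rows(
  series=[
    [[0, 0, 0], [-8, 1, 0], 1],
    [[0, 0, 0], [-16, 2, 0], 1],
    [[0, 0, 0], [-24, 3, 0], 1],
    [[0, 0, 0], [-32, 4, 0], 1],
    [[0, 0, 0], [-40, 6, 0], 1],
    [[0, 0, 0], [-45, 6, 0], 1],
    [[0, 0, 0], [-45, 6, 0], 1],
  ],
)

```text
time_s: 6.0
eef_pos: [0.5872, 0.0478, 0.2577]
eef_rot: [-0.001, 0.753, 0.658, -0.001]
wrist_force: [-0.1, -0.0, -0.4]
opening: 0.001
grasp_force: 0.0
```

```bash
python3 - <<'E'
from bench import telemetry, camera, spotter
import cv2, numpy as np
for c in("wrist","top","scene"):
  p=camera(c); cv2.imwrite(f"pics/{c}2.png",p["pixels"][:,:,::-1])
  for n in ("grip_left","grip_right","grip_top","tare_top","balance"):
    print(c,n,[(np.round(d["xyz"],4).tolist(),round(d["conf"],2)) for d in spotter.landmark_of(n,c)[:1]])
print(telemetry.get_obs()["wrist_force"])
E
```

```text
wrist grip_left [([0.6463, 0.1592, 0.2258], 0.72)]
wrist grip_right []
wrist grip_top [([0.571, 0.0503, 0.2612], 0.94)]
wrist tare_top [([0.4493, 0.0706, 0.0573], 0.55)]
wrist balance []
top grip_left [([0.6523, 0.1584, 0.2215], 0.52)]
top grip_right [([0.6173, -0.0697, 0.2201], 0.58)]
top grip_top [([0.574, 0.0525, 0.2589], 0.68)]
top tare_top [([0.4493, 0.0681, 0.0553], 0.66)]
top balance [([0.5872, 0.0499, -0.0011], 0.59)]
scene grip_left [([0.6468, 0.1597, 0.2197], 0.68)]
scene grip_right []
scene grip_top [([0.5744, 0.046, 0.2589], 0.77)]
scene tare_top [([0.4504, 0.0741, 0.0543], 0.43)]
scene balance [([0.5844, 0.0515, -0.0059], 0.63)]
[-0.33363198 -0.26464496  0.02163745]
```

send_rows(
  series=[
    [[0, 0, 0], [-4, 1, 0], 1],
    [[0, 0, 0], [-8, 1, 0], 1],
    [[0, 0, 0], [-11, 2, 0], 1],
    [[0, 0, 0], [-11, 2, 0], 1],
  ],
)

```text
time_s: 7.4
eef_pos: [0.5801, 0.0488, 0.2606]
eef_rot: [0.004, 0.753, 0.658, 0.003]
wrist_force: [9.2, -3.8, 2.1]
opening: -0.001
grasp_force: 6.3
```

send_rows(
  series=[
    [[0, 0, 0], [-2, 0, 0], 1],
    [[0, 0, 0], [-4, 0, 0], 1],
    [[0, 0, 0], [-4, 0, 0], 1],
  ],
)

```text
time_s: 7.78
eef_pos: [0.5795, 0.0487, 0.2607]
eef_rot: [0.006, 0.753, 0.658, 0.006]
wrist_force: [25.5, -2.7, -6.6]
opening: 0.001
grasp_force: 10.5
```

The top panel hit its stop: the force rose to 25 N with no further movement. Next I back off, lift and go behind the left grip.

send_rows(
  series=[
    [[0, 0, 0], [20, -3, 0], 1],
    [[0, 0, 0], [20, -3, 30], 1],
    [[0, 0, 0], [20, -3, 75], 1],
    [[0, 0, 0], [60, 40, 75], 1],
    [[0, 0, 0], [100, 85, 75], 1],
    [[0, 0, 0], [118, 108, 75], 1],
    [[0, 0, 0], [118, 108, 75], 1],
  ],
)

```text
time_s: 8.65
eef_pos: [0.6911, 0.1596, 0.332]
eef_rot: [-0.001, 0.752, 0.659, -0.001]
wrist_force: [0.5, 0.0, -0.0]
opening: 0.0
grasp_force: 0.0
```

```bash
python3 - <<'E'
from bench import telemetry, camera, spotter
import cv2, numpy as np
for c in("wrist","top","scene"):
  p=camera(c); cv2.imwrite(f"pics/{c}3.png",p["pixels"][:,:,::-1])
  for n in ("grip_left","grip_right","grip_top"):
    print(c,n,[(np.round(d["xyz"],4).tolist(),round(d["conf"],2)) for d in spotter.landmark_of(n,c)[:1]])
o=telemetry.get_obs(); print(o["wrist_force"],o["eef_pos"])
E
```

```text
wrist grip_left [([0.6499, 0.1584, 0.2227], 0.71)]
wrist grip_right []
wrist grip_top [([0.5802, 0.0509, 0.2585], 0.58)]
top grip_left [([0.6523, 0.1592, 0.2214], 0.62)]
top grip_right [([0.6182, -0.0681, 0.2193], 0.73)]
top grip_top [([0.5859, 0.0469, 0.2605], 0.82)]
scene grip_left [([0.6459, 0.1594, 0.2207], 0.49)]
scene grip_right [([0.3988, -0.4896, 0.0038], 0.59)]
scene grip_top [([0.5874, 0.0452, 0.2578], 0.86)]
[-0.25363995  0.77602659 -0.09727907] [0.69103109 0.15738038 0.3335222 ]
```

View pics/wrist3.png

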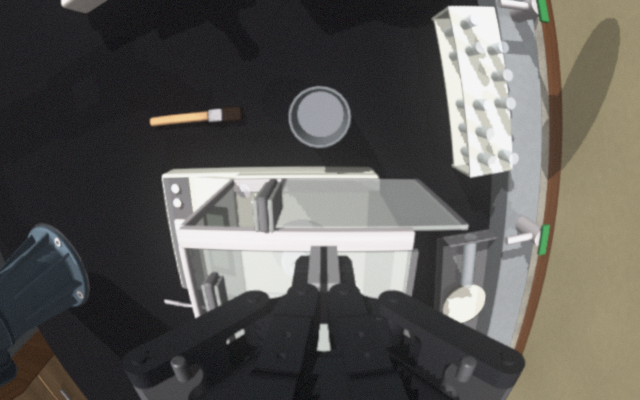

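```bash
python3 - <<'E'
import cv2, numpy as np
r=[]
for n in("top2","top3"):
  r.append(cv2.resize(cv2.imread(f"pics/{n}.png")[60:270,170:340],None,fx=2.3,fy=2.3,interpolation=2))
cv2.imwrite("pics/cmp.png",np.hstack(r))
E
```

```text
(no output)
```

View pics/cmp.png

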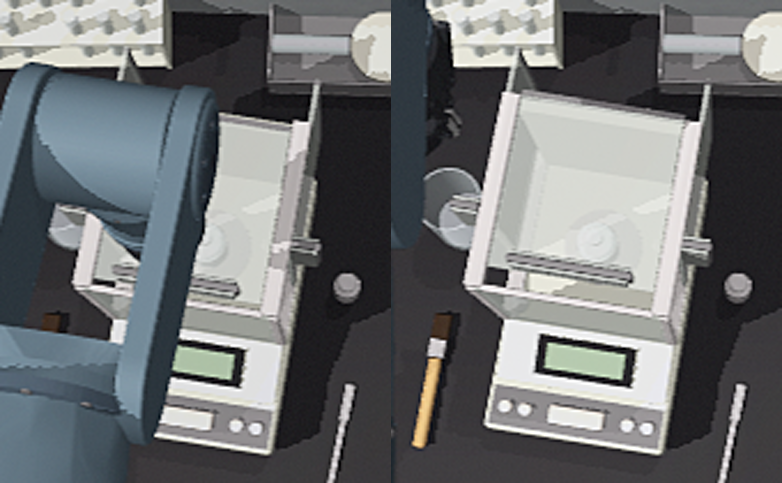

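The ridge has come back about 15 mm since the push. In the right crop it stands clear of the front header, near (570,270). The likely cause is a rebound when I let go of a hard stop quickly. From here I'll press softly and ease off slowly, and redo the top afterwards. Now the left door.

send_rows(
  series=[
    [[0, 0, 0], [0, 0, -50], 1],
    [[0, 0, 0], [0, 0, -90], 1],
    [[0, 0, 0], [0, 0, -115], 1],
    [[0, 0, 0], [0, 0, -115], 1],
    [[0, 0, 0], [-12, 2, -115], 1],
    [[0, 0, 0], [-22, 3, -115], 1],
    [[0, 0, 0], [-30, 4, -115], 1],
    [[0, 0, 0], [-38, 5, -115], 1],
    [[0, 0, 0], [-46, 6, -115], 1],
    [[0, 0, 0], [-54, 8, -115], 1],
  ],
)

```text
time_s: 10.5
eef_pos: [0.6367, 0.1654, 0.2185]
eef_rot: [0.0, 0.753, 0.658, -0.0]
wrist_force: [1.6, -2.4, 1.2]
opening: 0.002
grasp_force: 1.0
```

send_rows(
  series=[
    [[0, 0, 0], [-7, 1, 0], 1],
    [[0, 0, 0], [-14, 2, 0], 1],
    [[0, 0, 0], [-20, 3, 0], 1],
    [[0, 0, 0], [-25, 4, 0], 1],
    [[0, 0, 0], [-25, 4, 0], 1],
  ],
)

```text
time_s: 11.12
eef_pos: [0.6114, 0.1701, 0.218]
eef_rot: [-0.001, 0.753, 0.658, -0.0]
wrist_force: [0.1, -0.5, 0.5]
opening: -0.002
grasp_force: 0.0
```

send_rows(
  series=[
    [[0, 0, 0], [-2, 0, 0], 1],
    [[0, 0, 0], [-4, 1, 0], 1],
    [[0, 0, 0], [-6, 1, 0], 1],
    [[0, 0, 0], [-8, 1, 0], 1],
  ],
)

```text
time_s: 11.62
eef_pos: [0.604, 0.1709, 0.2182]
eef_rot: [-0.0, 0.753, 0.658, 0.0]
wrist_force: [2.2, 1.3, -1.3]
opening: 0.001
grasp_force: 0.8
```

send_rows(
  series=[
    [[0, 0, 0], [-1, 0, 0], 1],
    [[0, 0, 0], [-3, 0, 0], 1],
    [[0, 0, 0], [-4, 1, 0], 1],
  ],
)

```text
time_s: 12.0
eef_pos: [0.602, 0.1709, 0.2185]
eef_rot: [0.002, 0.753, 0.658, 0.001]
wrist_force: [11.9, -3.4, -5.9]
opening: 0.003
grasp_force: 6.1
```

send_rows(
  series=[
    [[0, 0, 0], [-1, 0, 0], 1],
    [[0, 0, 0], [-2, 0, 0], 1],
    [[0, 0, 0], [-2, 0, 0], 1],
  ],
)

```text
time_s: 12.38
eef_pos: [0.602, 0.1709, 0.2186]
eef_rot: [0.003, 0.753, 0.658, 0.003]
wrist_force: [18.2, -0.5, -8.5]
opening: -0.003
grasp_force: 9.0
```

send_rows(
  series=[
    [[0, 0, 0], [1, 0, 0], 1],
    [[0, 0, 0], [2, 0, 0], 1],
    [[0, 0, 0], [3, 0, 0], 1],
    [[0, 0, 0], [4, 0, 0], 1],
    [[0, 0, 0], [5, 0, 0], 1],
    [[0, 0, 0], [5, 0, 0], 1],
    [[0, 0, 0], [6, 0, 0], 1],
    [[0, 0, 0], [7, 0, 0], 1],
    [[0, 0, 0], [10, 0, 0], 1],
    [[0, 0, 0], [25, -3, 0], 1],
  ],
)

```text
time_s: 13.62
eef_pos: [0.623, 0.169, 0.2184]
eef_rot: [-0.0, 0.753, 0.659, -0.0]
wrist_force: [0.7, 0.5, 0.6]
opening: 0.001
grasp_force: 0.0
```

```bash
python3 - <<'E'
from bench import telemetry, camera, spotter
import cv2, numpy as np
for c in("wrist","top","scene"):
  p=camera(c); cv2.imwrite(f"pics/{c}4.png",p["pixels"][:,:,::-1])
  for n in ("grip_left","grip_right","grip_top"):
    print(c,n,[(np.round(d["xyz"],4).tolist(),round(d["conf"],2)) for d in spotter.landmark_of(n,c)[:1]])
o=telemetry.get_obs(); print(o["wrist_force"],o["eef_pos"])
E
```

```text
wrist grip_left [([0.5848, 0.1686, 0.2262], 0.91)]
wrist grip_right []
wrist grip_top []
top grip_left [([0.584, 0.1669, 0.2192], 0.61)]
top grip_right [([0.6147, -0.0689, 0.2179], 0.89)]
top grip_top [([0.5839, 0.048, 0.2574], 0.8)]
scene grip_left []
scene grip_right [([0.6168, -0.069, 0.2225], 0.71)]
scene grip_top [([0.5883, 0.045, 0.2567], 0.67)]
[-0.14961713  0.11421584  0.21738046] [0.62293457 0.1687771  0.21838957]
```

View pics/wrist4.png

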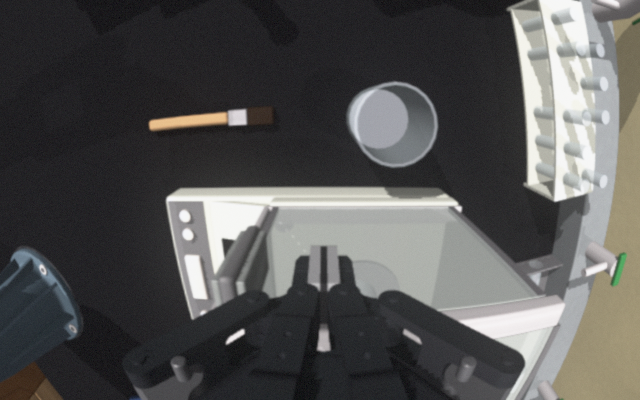

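The left door stayed shut: its grip reads x=0.585, against 0.587 at the stop. Now the top panel again, gently.

send_rows(
  series=[
    [[0, 0, 0], [5, 0, 50], 1],
    [[0, 0, 0], [5, 0, 90], 1],
    [[0, 0, 0], [5, -45, 110], 1],
    [[0, 0, 0], [5, -95, 110], 1],
    [[0, 0, 0], [5, -126, 110], 1],
    [[0, 0, 0], [5, -126, 80], 1],
    [[0, 0, 0], [5, -126, 55], 1],
    [[0, 0, 0], [5, -126, 45], 1],
    [[0, 0, 0], [5, -126, 45], 1],
  ],
)

```text
time_s: 15.35
eef_pos: [0.6278, 0.0428, 0.2629]
eef_rot: [-0.0, 0.753, 0.658, -0.0]
wrist_force: [-0.4, -0.2, -0.2]
opening: 0.001
grasp_force: 0.0
```

send_rows(
  series=[
    [[0, 0, 0], [-8, 1, 0], 1],
    [[0, 0, 0], [-16, 2, 0], 1],
    [[0, 0, 0], [-22, 3, 0], 1],
    [[0, 0, 0], [-27, 4, 0], 1],
    [[0, 0, 0], [-32, 4, 0], 1],
    [[0, 0, 0], [-37, 5, 0], 1],
    [[0, 0, 0], [-40, 6, 0], 1],
    [[0, 0, 0], [-43, 6, 0], 1],
    [[0, 0, 0], [-45, 6, 0], 1],
    [[0, 0, 0], [-46, 6, 0], 1],
  ],
)

```text
time_s: 16.6
eef_pos: [0.5822, 0.0491, 0.2635]
eef_rot: [-0.0, 0.753, 0.658, 0.0]
wrist_force: [2.3, 0.9, 2.1]
opening: -0.0
grasp_force: 1.3
```

send_rows(
  series=[
    [[0, 0, 0], [-1, 0, 0], 1],
    [[0, 0, 0], [-2, 0, 0], 1],
    [[0, 0, 0], [-3, 0, 0], 1],
    [[0, 0, 0], [-4, 0, 0], 1],
    [[0, 0, 0], [-4, 0, 0], 1],
  ],
)

```text
time_s: 17.23
eef_pos: [0.5784, 0.049, 0.2634]
eef_rot: [0.0, 0.753, 0.658, 0.001]
wrist_force: [3.0, 4.1, 3.3]
opening: 0.001
grasp_force: 2.7
```

send_rows(
  series=[
    [[0, 0, 0], [-1, 0, 0], 1],
    [[0, 0, 0], [-2, 0, 0], 1],
    [[0, 0, 0], [-2, 0, 0], 1],
  ],
)

```text
time_s: 17.6
eef_pos: [0.5782, 0.049, 0.2635]
eef_rot: [0.002, 0.753, 0.658, 0.002]
wrist_force: [11.4, 4.9, -1.9]
opening: -0.003
grasp_force: 5.9
```

send_rows(
  series=[
    [[0, 0, 0], [1, 0, 0], 1],
    [[0, 0, 0], [1.5, 0, 0], 1],
    [[0, 0, 0], [2, 0, 0], 1],
    [[0, 0, 0], [2.5, 0, 0], 1],
    [[0, 0, 0], [3, 0, 0], 1],
    [[0, 0, 0], [4, 0, 0], 1],
    [[0, 0, 0], [5, 0, 0], 1],
    [[0, 0, 0], [8, 0, 0], 1],
    [[0, 0, 0], [20, -2, 0], 1],
    [[0, 0, 0], [20, -2, 50], 1],
  ],
)

```text
time_s: 18.85
eef_pos: [0.5943, 0.0459, 0.3082]
eef_rot: [-0.003, 0.753, 0.658, -0.004]
wrist_force: [1.2, -0.4, -0.5]
opening: -0.003
grasp_force: 0.0
```

send_rows(
  series=[
    [[0, 0, 0], [20, -45, 25], 1],
    [[0, 0, 0], [40, -90, 25], 1],
    [[0, 0, 0], [58, -121, 25], 1],
    [[0, 0, 0], [58, -121, 25], 1],
  ],
)

```text
time_s: 19.35
eef_pos: [0.6545, -0.0778, 0.3361]
eef_rot: [-0.001, 0.754, 0.657, -0.001]
wrist_force: [0.2, 1.8, -0.5]
opening: -0.002
grasp_force: 0.0
```

```bash
python3 - <<'E'
from bench import telemetry, camera, spotter
import cv2, numpy as np
for c in("wrist","top","scene"):
  p=camera(c); cv2.imwrite(f"pics/{c}5.png",p["pixels"][:,:,::-1])
  for n in ("grip_left","grip_right","grip_top"):
    print(c,n,[(np.round(d["xyz"],4).tolist(),round(d["conf"],2)) for d in spotter.landmark_of(n,c)[:1]])
o=telemetry.get_obs(); print(o["wrist_force"],o["eef_pos"])
E
```

```text
wrist grip_left [([0.5867, 0.0502, 0.2592], 0.74)]
wrist grip_right [([0.617, -0.0703, 0.223], 0.72)]
wrist grip_top [([0.5875, 0.0465, 0.2595], 0.95)]
top grip_left [([0.5894, 0.1639, 0.2217], 0.64)]
top grip_right []
top grip_top []
scene grip_left [([0.5856, 0.1654, 0.2209], 0.97)]
scene grip_right [([0.6174, -0.0704, 0.2217], 0.59)]
scene grip_top [([0.5882, 0.0445, 0.2566], 0.63)]
[-0.31181971  0.66138359  0.44533613] [ 0.654029   -0.07392678  0.33849537]
```

View pics/wrist5.png

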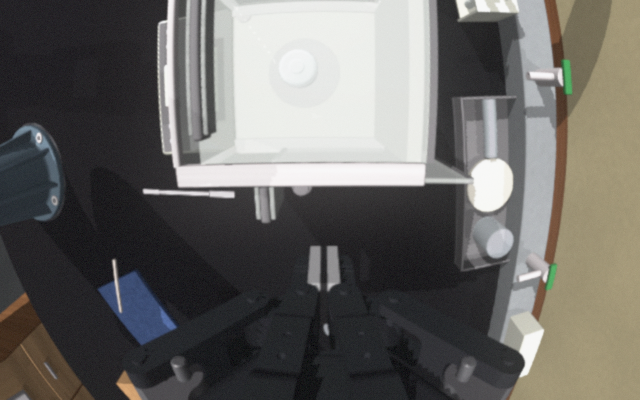

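The right grip is at (0.617,-0.070) (px (265,205) in the wrist view). The top ridge again reads x=0.587, so it followed my retreat; I'll study that with pictures shortly. Right door now.

send_rows(
  series=[
    [[0, 0, 0], [0, -5, -40], 1],
    [[0, 0, 0], [0, -5, -90], 1],
    [[0, 0, 0], [0, -5, -120], 1],
    [[0, 0, 0], [0, -5, -120], 1],
    [[0, 0, 0], [-12, -3, -120], 1],
    [[0, 0, 0], [-22, -2, -120], 1],
    [[0, 0, 0], [-32, -1, -120], 1],
    [[0, 0, 0], [-42, 1, -120], 1],
    [[0, 0, 0], [-52, 2, -120], 1],
    [[0, 0, 0], [-62, 4, -120], 1],
  ],
)

```text
time_s: 21.2
eef_pos: [0.5915, -0.0705, 0.2185]
eef_rot: [0.0, 0.753, 0.658, -0.0]
wrist_force: [2.3, -2.3, 0.3]
opening: -0.002
grasp_force: 1.0
```

send_rows(
  series=[
    [[0, 0, 0], [-6, 1, 0], 1],
    [[0, 0, 0], [-10, 1, 0], 1],
    [[0, 0, 0], [-13, 2, 0], 1],
    [[0, 0, 0], [-15, 2, 0], 1],
    [[0, 0, 0], [-16, 2, 0], 1],
  ],
)

```text
time_s: 21.82
eef_pos: [0.576, -0.0681, 0.2181]
eef_rot: [-0.0, 0.753, 0.658, 0.0]
wrist_force: [1.7, 1.1, 0.2]
opening: -0.001
grasp_force: 0.8
```

send_rows(
  series=[
    [[0, 0, 0], [-2, 0, 0], 1],
    [[0, 0, 0], [-4, 0, 0], 1],
    [[0, 0, 0], [-6, 1, 0], 1],
    [[0, 0, 0], [-7, 1, 0], 1],
  ],
)

```text
time_s: 22.32
eef_pos: [0.5703, -0.0678, 0.2183]
eef_rot: [0.002, 0.753, 0.658, 0.001]
wrist_force: [9.1, -0.7, -6.2]
opening: -0.002
grasp_force: 5.1
```

send_rows(
  series=[
    [[0, 0, 0], [-1, 0, 0], 1],
    [[0, 0, 0], [-2, 0, 0], 1],
    [[0, 0, 0], [-3, 0, 0], 1],
  ],
)

```text
time_s: 22.7
eef_pos: [0.5702, -0.0678, 0.2185]
eef_rot: [0.004, 0.753, 0.658, 0.004]
wrist_force: [24.3, -2.3, -13.0]
opening: -0.003
grasp_force: 11.7
```

send_rows(
  series=[
    [[0, 0, 0], [1, 0, 0], 1],
    [[0, 0, 0], [2, 0, 0], 1],
    [[0, 0, 0], [3, 0, 0], 1],
    [[0, 0, 0], [4, 0, 0], 1],
    [[0, 0, 0], [5, 0, 0], 1],
    [[0, 0, 0], [6, 0, 0], 1],
    [[0, 0, 0], [7, 0, 0], 1],
    [[0, 0, 0], [9, 0, 0], 1],
    [[0, 0, 0], [24, -3, 0], 1],
    [[0, 0, 0], [27, -3, 40], 1],
  ],
)

```text
time_s: 23.95
eef_pos: [0.5915, -0.0698, 0.255]
eef_rot: [-0.003, 0.753, 0.658, -0.002]
wrist_force: [0.4, 0.0, 0.9]
opening: -0.002
grasp_force: 0.0
```

send_rows(
  series=[
    [[0, 0, 0], [0, 0, 45], 1],
    [[0, 0, 0], [20, 50, 75], 1],
    [[0, 0, 0], [30, 105, 75], 1],
    [[0, 0, 0], [34, 114, 40], 1],
    [[0, 0, 0], [34, 114, 10], 1],
    [[0, 0, 0], [34, 114, 4], 1],
    [[0, 0, 0], [34, 114, 4], 1],
  ],
)

```text
time_s: 24.82
eef_pos: [0.6273, 0.0435, 0.2627]
eef_rot: [0.0, 0.753, 0.658, 0.0]
wrist_force: [-0.2, 0.4, 0.9]
opening: -0.001
grasp_force: 0.0
```

```bash
cat > look.py <<'E'
import sys
from bench import telemetry, camera, spotter
import cv2, numpy as np
t=sys.argv[1]
for c in("wrist","top","scene"):
  p=camera(c); cv2.imwrite(f"pics/{c}{t}.png",p["pixels"][:,:,::-1])
  for n in ("grip_left","grip_right","grip_top","tare_top"):
    print(c,n,[(np.round(d["xyz"],4).tolist(),round(d["conf"],2)) for d in spotter.landmark_of(n,c)[:1]])
o=telemetry.get_obs(); print(o["time_s"],o["wrist_force"],o["eef_pos"])
E
python3 look.py 6
```

```text
wrist grip_left [([0.5844, 0.1727, 0.2233], 0.66)]
wrist grip_right []
wrist grip_top [([0.5844, 0.0466, 0.26], 0.68)]
wrist tare_top [([0.4485, 0.069, 0.055], 0.54)]
top grip_left [([0.5879, 0.1657, 0.2199], 0.67)]
top grip_right [([0.5561, -0.0613, 0.2202], 0.77)]
top grip_top [([0.5863, 0.0447, 0.2606], 0.56)]
top tare_top [([0.4495, 0.0705, 0.0522], 0.71)]
scene grip_left [([0.5854, 0.169, 0.2221], 0.66)]
scene grip_right []
scene grip_top [([0.589, 0.0456, 0.2584], 0.81)]
scene tare_top [([0.4487, 0.0722, 0.0563], 0.63)]
25.575 [ 0.5639287  -0.32731166  0.11838665] [0.62708815 0.04366291 0.26227914]
```

Both side doors read shut. I'll push the top panel gently and look at it before letting go.

send_rows(
  series=[
    [[0, 0, 0], [-12, 2, 0], 1],
    [[0, 0, 0], [-22, 3, 0], 1],
    [[0, 0, 0], [-29, 4, 0], 1],
    [[0, 0, 0], [-36, 5, 0], 1],
    [[0, 0, 0], [-42, 6, 0], 1],
    [[0, 0, 0], [-46, 6, 0], 1],
    [[0, 0, 0], [-48, 6, 0], 1],
    [[0, 0, 0], [-50, 6, 0], 1],
    [[0, 0, 0], [-51, 6, 0], 1],
  ],
)

```text
time_s: 26.7
eef_pos: [0.5782, 0.0498, 0.2632]
eef_rot: [0.002, 0.753, 0.658, 0.002]
wrist_force: [13.2, 1.3, -2.8]
opening: 0.001
grasp_force: 13.8
```

```bash
python3 look.py 7 | grep -v grip_[lr]
```

```text
wrist grip_top [([0.5695, 0.0504, 0.2568], 0.87)]
wrist tare_top []
top grip_top [([0.5691, 0.0476, 0.2598], 0.84)]
top tare_top [([0.4499, 0.0681, 0.0568], 0.5)]
scene grip_top [([0.5767, 0.0512, 0.2584], 0.87)]
scene tare_top [([0.4484, 0.074, 0.0552], 0.49)]
27.45 [ 8.40269211  1.46519607 -1.16300739] [0.57826759 0.04974307 0.26324197]
```

View pics/wrist7.png

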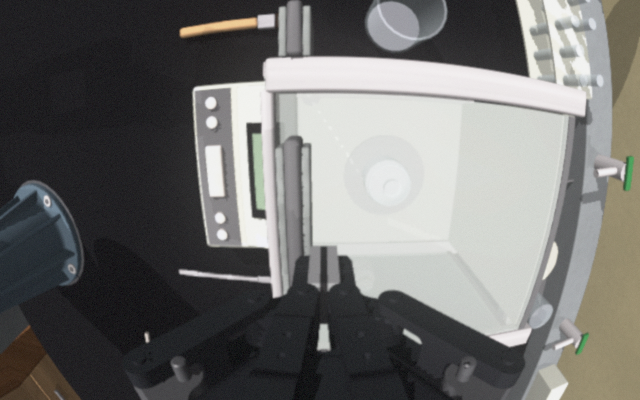

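The wrist picture shows the ridge (px 278-300) pressed up to the front header while I hold it. I'll ease off and watch when it moves back.

send_rows(
  series=[
    [[0, 0, 0], [0.5, 0, 0], 1],
    [[0, 0, 0], [1, 0, 0], 1],
    [[0, 0, 0], [1.5, 0, 0], 1],
    [[0, 0, 0], [2, 0, 0], 1],
    [[0, 0, 0], [2.5, 0, 0], 1],
    [[0, 0, 0], [3, 0, 0], 1],
    [[0, 0, 0], [4, 0, 0], 1],
    [[0, 0, 0], [5, 0, 0], 1],
  ],
)

```text
time_s: 28.45
eef_pos: [0.5805, 0.0495, 0.2631]
eef_rot: [-0.0, 0.753, 0.658, -0.001]
wrist_force: [-0.4, -0.4, 6.8]
opening: 0.004
grasp_force: 9.6
```

```bash
python3 look.py 8 | grep -v grip_[lr]
```

```text
wrist grip_top [([0.5697, 0.0502, 0.2599], 0.62)]
wrist tare_top [([0.4492, 0.0711, 0.0578], 0.76)]
top grip_top [([0.5731, 0.0496, 0.2607], 0.73)]
top tare_top [([0.4491, 0.0684, 0.0505], 0.51)]
scene grip_top [([0.5751, 0.0491, 0.257], 0.56)]
scene tare_top [([0.5562, -0.0615, 0.2215], 0.61)]
29.2 [-1.35245759  0.65870624  8.01919857] [0.58061074 0.04950793 0.26310395]
```

While I ease off, fx is near zero but fz is +8 N, so the fingertip bears down and drags the glass back with it. I'll press to the stop again and lift straight up with light forward pressure instead of retreating.

send_rows(
  series=[
    [[0, 0, 0], [-2, 0, 0], 1],
    [[0, 0, 0], [-4, 0, 0], 1],
    [[0, 0, 0], [-5, 1, 0], 1],
    [[0, 0, 0], [-5, 1, 0], 1],
  ],
)

```text
time_s: 29.7
eef_pos: [0.5782, 0.0498, 0.2633]
eef_rot: [0.002, 0.753, 0.658, 0.002]
wrist_force: [10.4, -1.9, 2.0]
opening: -0.003
grasp_force: 14.0
```

send_rows(
  series=[
    [[0, 0, 0], [0, 0, 2], 1],
    [[0, 0, 0], [0, 0, 4], 1],
    [[0, 0, 0], [0, 0, 6], 1],
    [[0, 0, 0], [0, 0, 8], 1],
    [[0, 0, 0], [0, 0, 10], 1],
    [[0, 0, 0], [0, 0, 12], 1],
    [[0, 0, 0], [0, 0, 16], 1],
    [[0, 0, 0], [0, 0, 40], 1],
    [[0, 0, 0], [0, 0, 70], 1],
  ],
)

```text
time_s: 30.82
eef_pos: [0.5755, 0.0508, 0.3325]
eef_rot: [-0.001, 0.753, 0.658, -0.001]
wrist_force: [0.2, 0.2, -0.1]
opening: -0.005
grasp_force: 0.0
```

```bash
python3 look.py 9
```

```text
wrist grip_left [([0.5849, 0.1703, 0.2243], 0.56)]
wrist grip_right []
wrist grip_top [([0.5704, 0.0508, 0.26], 0.71)]
wrist tare_top [([0.4502, 0.0687, 0.0566], 0.76)]
top grip_left [([0.5871, 0.1665, 0.2192], 0.65)]
top grip_right [([0.5582, -0.0603, 0.2195], 0.94)]
top grip_top [([0.5673, 0.0511, 0.2589], 0.81)]
top tare_top [([0.4494, 0.0683, 0.0551], 0.46)]
scene grip_left [([0.5864, 0.1703, 0.2195], 0.89)]
scene grip_right [([0.5552, -0.0634, 0.2247], 0.46)]
scene grip_top [([0.5723, 0.0479, 0.2584], 0.74)]
scene tare_top [([0.4504, 0.0741, 0.0534], 0.68)]
31.575 [0.77573242 0.13863627 0.59928188] [0.57602229 0.05070563 0.33209673]
```

View pics/wrist9.png

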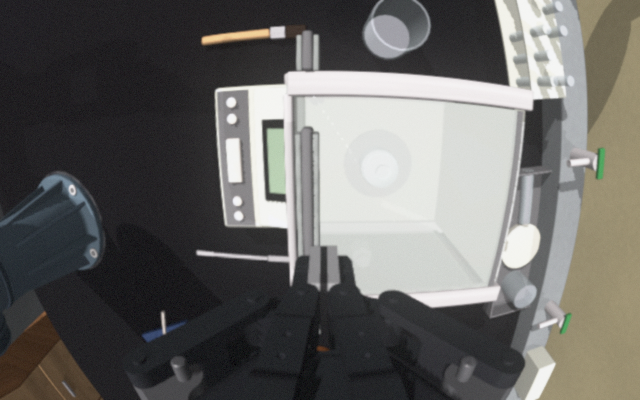

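The ridge is now up against the header (px 300-318, header 287-296) and reads x=0.570, the same as when held at the stop. All three panels are shut. Now to the tare bar.

send_rows(
  series=[
    [[0, 0, 0], [-50, 8, 0], 1],
    [[0, 0, 0], [-100, 16, 0], 1],
    [[0, 0, 0], [-127, 20, 0], 1],
    [[0, 0, 0], [-127, 20, -60], 1],
    [[0, 0, 0], [-127, 20, -120], 1],
    [[0, 0, 0], [-127, 20, -180], 1],
    [[0, 0, 0], [-127, 20, -230], 1],
    [[0, 0, 0], [-127, 20, -255], 1],
    [[0, 0, 0], [-127, 20, -255], 1],
  ],
)

```text
time_s: 32.7
eef_pos: [0.4473, 0.0708, 0.0756]
eef_rot: [-0.002, 0.753, 0.658, -0.002]
wrist_force: [-0.1, -0.1, 0.3]
opening: 0.0
grasp_force: 0.0
```

```bash
python3 look.py 10; python3 - <<'E'
import cv2
im=cv2.imread("pics/wrist10.png"); cv2.imwrite("pics/w10.png",im)
E
```

```text
wrist grip_left []
wrist grip_right []
wrist grip_top []
wrist tare_top [([0.4474, 0.0684, 0.0585], 0.86)]
top grip_left [([0.5864, 0.166, 0.2186], 0.54)]
top grip_right [([0.555, -0.0568, 0.2185], 0.87)]
top grip_top [([0.5711, 0.0516, 0.2597], 0.91)]
top tare_top []
scene grip_left [([0.5883, 0.171, 0.2207], 0.83)]
scene grip_right [([0.5578, -0.0625, 0.2241], 0.53)]
scene grip_top [([0.5743, 0.0488, 0.2594], 0.7)]
scene tare_top [([0.4491, 0.0711, 0.054], 0.56)]
33.45 [0.18831083 0.30605549 0.11854096] [0.44905319 0.07069848 0.07731614]
```

View pics/w10.png

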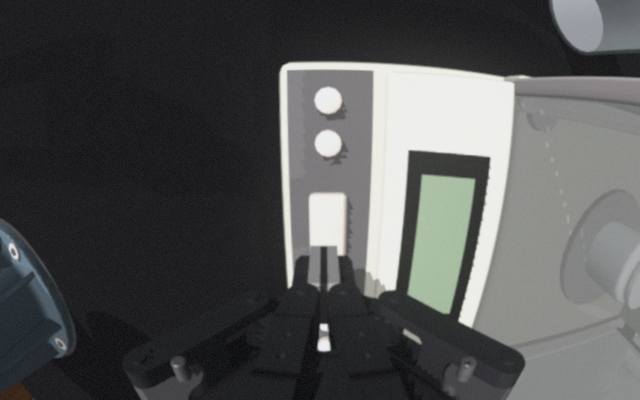

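The fingertips stand over the white tare bar (bar px 310-347, fingers 308-340). Pressing.

send_rows(
  series=[
    [[0, 0, 0], [1, 0, -8], 1],
    [[0, 0, 0], [1, 0, -14], 1],
    [[0, 0, 0], [1, 0, -18], 1],
    [[0, 0, 0], [1, 0, -20], 1],
    [[0, 0, 0], [1, 0, -22], 1],
    [[0, 0, 0], [1, 0, -23], 1],
    [[0, 0, 0], [1, 0, -24], 1],
    [[0, 0, 0], [1, 0, -25], 1],
    [[0, 0, 0], [1, 0, -25], 1],
  ],
)

```text
time_s: 34.58
eef_pos: [0.45, 0.0707, 0.0523]
eef_rot: [-0.0, 0.753, 0.658, -0.0]
wrist_force: [-1.9, -0.1, 4.2]
opening: -0.003
grasp_force: 1.8
```

send_rows(
  series=[
    [[0, 0, 0], [0, 0, -1], 1],
    [[0, 0, 0], [0, 0, -2], 1],
    [[0, 0, 0], [0, 0, -3], 1],
    [[0, 0, 0], [0, 0, -3], 1],
  ],
)

```text
time_s: 35.08
eef_pos: [0.4503, 0.0707, 0.0515]
eef_rot: [-0.0, 0.753, 0.659, -0.0]
wrist_force: [-13.2, -0.0, 30.3]
opening: -0.001
grasp_force: 15.3
```

The bar bottomed at z≈0.0515, with the force rising to 30 N. Now I let it go and lift clear.

send_rows(
  series=[
    [[0, 0, 0], [0, 0, 2], 1],
    [[0, 0, 0], [0, 0, 5], 1],
    [[0, 0, 0], [0, 0, 10], 1],
    [[0, 0, 0], [0, 0, 20], 1],
    [[0, 0, 0], [0, 0, 80], 1],
    [[0, 0, 0], [0, 0, 140], 1],
    [[0, 0, 0], [0, 0, 200], 1],
    [[0, 0, 0], [0, 0, 260], 1],
    [[0, 0, 0], [0, 0, 280], 1],
    [[0, 0, 0], [0, 0, 280], 1],
  ],
)

```text
time_s: 36.33
eef_pos: [0.451, 0.0706, 0.3315]
eef_rot: [0.002, 0.753, 0.658, 0.002]
wrist_force: [0.1, -0.2, -0.7]
opening: -0.001
grasp_force: 0.0
```

```bash
python3 look.py 11
```

```text
wrist grip_left [([0.5867, 0.1675, 0.2247], 0.93)]
wrist grip_right [([0.5575, -0.0628, 0.2236], 0.57)]
wrist grip_top [([0.5695, 0.0511, 0.2598], 0.63)]
wrist tare_top [([0.4436, 0.0682, 0.057], 0.76)]
top grip_left [([0.5922, 0.1651, 0.2203], 0.41)]
top grip_right [([0.5546, -0.0608, 0.2193], 0.92)]
top grip_top [([0.5695, 0.0501, 0.2603], 0.72)]
top tare_top [([0.4485, 0.0667, 0.0557], 0.46)]
scene grip_left [([0.5862, 0.1667, 0.2201], 0.56)]
scene grip_right [([0.5884, 0.1661, 0.2191], 0.47)]
scene grip_top [([0.5745, 0.0497, 0.2597], 0.89)]
scene tare_top [([0.4509, 0.071, 0.0551], 0.47)]
37.075 [0.01178112 0.08421809 0.42510764] [0.45008865 0.07070947 0.32929352]
```

View pics/wrist11.png

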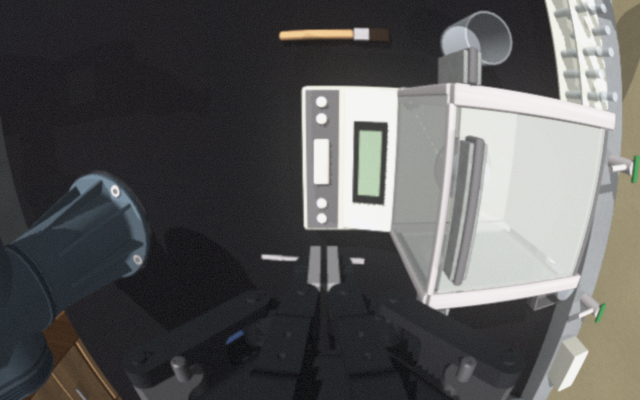

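The last picture shows all three grips level at the chamber's front and the tare bar back up. In the balance's frame they agree to within about 1 mm, at x ≈ -15 mm. Handing in.

```bash
python3 -c "
from bench import ctrl
print(ctrl.hand_in())"
```

```text
the job is handed in; nothing more can be done
None
```

The job is handed in at about 37 s: all three glass panels read fully shut, then the tare bar was pressed to its stop and released. The top panel slid back about 20 mm after each of my first two pushes, so it took a third to stay shut.

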